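# Sort the carved ornaments into their trays

## Task

Clear the finished carvings off the bench, sorting them by shape and not by the colour of the wood: both round rosettes go in the green tray, both leaves in the blue tray and the square corner block in the red tray. Set each one down without dropping it, so that in the end all lie flat on the tray floors, carved side up, none on top of another or propped on a wall. Leave the mallet and the gouge where they lie.

Things in the scene. Friction and masses are not known exactly. Their poses are not given: they have to be found in the camera images.
- rosette_pale: Carved rosette (round flower) in pale yellowish wood, 52 mm in diameter, round straight side 18 mm high with a ring of eight petal bumps and a middle boss on top (23 to 24 mm high in all); lies on its flat back, carved side up. About 40 g, rigid, can be gripped across any diameter. Origin: centre of the underside; z up out of the carved face.
- rosette_dark: Carved rosette (round flower) in dark brown wood, 52 mm in diameter, round straight side 18 mm high with a ring of eight petal bumps and a middle boss on top (23 to 24 mm high in all); lies on its flat back, carved side up. About 40 g, rigid, can be gripped across any diameter. Origin: centre of the underside; z up out of the carved face.
- leaf_pale: Carved leaf in pale yellowish wood, pointed oblong (a long hexagon), 90 mm tip to tip along its own x, 34 mm wide along its own y; the long middle 56 mm has straight parallel sides, 18 mm high; a raised midrib and veins on top (20 mm high in all). Lies on its flat back, carved side up. About 35 g, rigid. Origin: centre of the underside; z up out of the carved face.
- leaf_dark: Carved leaf in dark brown wood, pointed oblong (a long hexagon), 90 mm tip to tip along its own x, 34 mm wide along its own y; the long middle 56 mm has straight parallel sides, 18 mm high; a raised midrib and veins on top (20 mm high in all). Lies on its flat back, carved side up. About 35 g, rigid. Origin: centre of the underside; z up out of the carved face.
- corner_block: Carved corner block in pale wood, square, 44 by 44 mm (along its own x and y), straight sides 18 mm high, with a round bullseye boss on top (23 mm high in all). Lies on its flat back, carved side up. About 35 g, rigid. Origin: centre of the underside; z up out of the carved face.
- tray_green: Low open plywood tray with a green floor. Outside 136 mm (along its own x) by 192 mm (its own y), 24 mm high; walls 6 mm thick, so the inside is 124 by 180 mm; inner floor 7 mm above the bench. Screwed down: it does not move. Its place, a slight yaw and which tray stands where vary. Origin: centre of the underside, at bench height; z up.
- tray_blue: Low open plywood tray with a blue floor. Outside 136 mm (along its own x) by 192 mm (its own y), 24 mm high; walls 6 mm thick, so the inside is 124 by 180 mm; inner floor 7 mm above the bench. Screwed down: it does not move. Its place, a slight yaw and which tray stands where vary. Origin: centre of the underside, at bench height; z up.
- tray_red: Low open plywood tray with a red floor. Outside 136 mm (along its own x) by 192 mm (its own y), 24 mm high; walls 6 mm thick, so the inside is 124 by 180 mm; inner floor 7 mm above the bench. Screwed down: it does not move. Its place, a slight yaw and which tray stands where vary. Origin: centre of the underside, at bench height; z up.
- mallet: Bystander: loose wooden carver's mallet lying on the bench at one side, to be left alone. Square brown head 110 x 80 x 80 mm centred 80 mm along its +x, pale round handle 28 mm thick reaching to 140 mm along its -x, 40 mm above the bench; 278 mm long. Origin: at bench height under the handle's axis; z up.
- gouge: Bystander: loose carving gouge lying on the bench at one side, to be left alone. Wooden handle 30 mm thick reaching to 120 mm along its -x, steel blade to 120 mm along its +x, 240 mm long, 30 mm high. Origin: mid-length, at bench height; z up.

How it is judged:
By the outcome, as a careful person would: the job done as asked, in the order asked, and still so for the second after the job is handed in, with the robot touching nothing.
It also fails if it takes over 117 s, if anything falls off the work surface, if the arm or the gripper's body presses on something with over 40 N, if the wrist force passes 120 N, or if a joint passes its speed limit or range.

## Robot

A 6-joint arm with a two-finger parallel gripper is mounted at the origin on the work surface. World frame = base frame: x ahead of the robot, y to its left, z up, the work surface at z = 0. Lengths are in mm, angles in rad, forces in N, time in s.
With the tool pointing down it reaches from about 250 to 725 mm from the base axis. Payload 9.7 kg.
Tool frame: the origin (TCP) lies at the very end of the fingers, on their centre line; the grasp point (between the pads) lies 19 mm behind it (r.tcp_to_grasp is the distance from the TCP to the grasp point, in mm); z points along the fingers, y is the line along which they close (so a half turn about z gives the same grasp; the last joint's range is limited). The gripper opens to 85 mm and grips with 20 to 120 N. Pads are 22 mm wide; open, the fingers measure 114 mm over their backs; the gripper's body (76 mm by 85 mm) begins 54 mm behind the grasp point. The pads swing forward as they close: fully open they stand 13 mm farther back than shut.
Start: joints at [-1.301, 0.087, 0.176, 1.66, 0, 1.571], TCP at [146.594, -530.101, 231.284] pointing down, gripper open.
Joint ranges: [-3.13, 3.13], [-0.85, 1.81], [-1.15, 1.24], [-2.2, 2.28], [-1.44, 1.52], [-3.14, 3.14]. Speed limits (rad/s): [2.22, 2.22, 2.57, 3.14, 3.14, 3.14].

## Interface

Orientations are given as a rotation vector (axis times angle).
In Python, from plant import status, optics, r gives the robot as it stands. The module is installed in compiled form; this text tells all that it offers.
- The arm moves only by the tool jog_arm, never from a script. Its argument "plan" is a list of rows, each a list of 5 numbers: the opening, from -1 (shut) to 1 (fully open), then the shift along the tool's x, y, z in cm, then the turn about the tool's z in rad. A call has 1 to 10 rows; each row shifts and turns the commanded pose from where the row before left it, along the tool's axes as they then stand; what a row does not reach is not made up. A row lasts 1/12 s, in which the tool goes at most 41.7 mm and 7.16 degrees, less where a joint would pass 70% of its speed; a pose out of reach is approached as far as the arm can. A call with a gripper value outside its range is refused whole. The fingers move at their own pace and stop on an object; the grip force is fixed at half the most. Time passes only in rows, so rows that do not move let the fingers close. It gives the time, the measured TCP pose, the force, the opening and the grip force at its end, in the units of the state.
- status.read_state(): the state, without advancing time (a new reading comes with each control period).
- optics.snapshot(name): name is "side" or "top"; returns a dict with "pixels" (480x640x3 uint8, red, green, blue), "range_z" (480x640 float32, mm along the optical axis (not along the pixel's ray), 0 where there is no reading), "fx", "fy", "cx", "cy" (pixels), "extrinsics" (4x4, takes a point from camera to world coordinates). Camera axes: x right, y up, looking along -z (the intrinsics and any distortion apply to the point x, -y, -z); pixel columns grow to the right and rows downward; lengths in mm; the calibration is good to about 2 mm. A picture is of the moment at which its call begins.
- r.finish_job(): hands the job in; it is judged then, once.
The state is a dict: "time": time; "joint_positions": joint angles; "joint_vel": joint speeds; "joint_efforts": joint torques, N m; "tcp_pos": TCP position; "tool_rot": TCP orientation; "force": force on the tool from outside, world axes, zero at the start; "wrist_torque": the same for the moment, N m; "width": finger opening in mm; "grasp_force": force on a finger pad.
Only numpy, scipy, OpenCV 4.12 (cv2) and the standard library are available. Lean on these libraries where they do the work, as an engineer would, in place of code of your own. Each camera call takes 0.05 s, during which the arm holds its last target. There are 200 camera calls.

## Working session

There is one attempt and no reset: what is moved stays moved. The work goes in short steps, Python scripts to look and compute and a tool call to move; the robot and the scene stay as the last step left them, time stands still between calls to the robot, and variables do not carry over. Pictures are saved under pics/ and viewed, at most 14 in all, crops included, and the job is handed in when it is done.

Besides the shell and the picture viewer there is one more tool, called after "Call:" by a JSON object that holds its "fn" and its "kwargs". jog_arm: Moves the arm, as the interface text tells. Its arguments: {"type":"object","properties":{"plan":{"type":"array","items":{"type":"array","items":{"type":"number"}}}},"required":["plan"]}

```bash
mkdir -p pics; python3 - <<'E'
from plant import status, optics, r
import cv2, numpy as np
for n in("top","side"):
    s=optics.snapshot(n); cv2.imwrite(f"pics/{n}0.png",s["pixels"][:,:,::-1]); np.savez(f"{n}0.npz",**s)
    print(n,[round(float(s[k]),1) for k in("fx","fy","cx","cy")],np.round(s["extrinsics"],3).tolist(),[k for k in s])
print(status.read_state())
E
```

```text
top [573.0, 573.0, 315.1, 236.4] [[0.014, 0.983, -0.186, 263.004], [-1.0, 0.013, -0.006, -11.601], [-0.003, 0.186, 0.983, 1384.343], [0.0, 0.0, 0.0, 1.0]] ['pixels', 'range_z', 'fx', 'fy', 'cx', 'cy', 'extrinsics']
side [489.8, 489.8, 326.8, 247.3] [[-0.76, 0.383, -0.526, -176.496], [-0.65, -0.456, 0.608, 828.361], [-0.007, 0.803, 0.596, 868.987], [0.0, 0.0, 0.0, 1.0]] ['pixels', 'range_z', 'fx', 'fy', 'cx', 'cy', 'extrinsics']
{'time': 0.1, 'joint_positions': array([-1.30099067e+00,  8.74141236e-02,  1.75244793e-01,  1.65976824e+00,
       -5.71954400e-06,  1.57081178e+00]), 'joint_vel': array([-0.00024864, -0.00165655,  0.00181299,  0.00201624, -0.00010871,
       -0.0014531 ]), 'joint_efforts': array([-8.82810255e-04, -5.21560335e+01,  4.65654016e+01,  1.59158144e-02,
       -4.06555080e-05, -6.76349643e-07]), 'tcp_pos': array([ 146.54961248, -529.92904831,  230.66509786]), 'tool_rot': array([-3.11193284e+00, -4.22349397e-01,  2.49927612e-04]), 'force': array([ 0.56688761, -0.15210911, -0.18847911]), 'wrist_torque': array([0.00521797, 0.04255443, 0.03665842]), 'grasp_force': 0.0, 'width': 85.43918710234936}
```

View pics/top0.png

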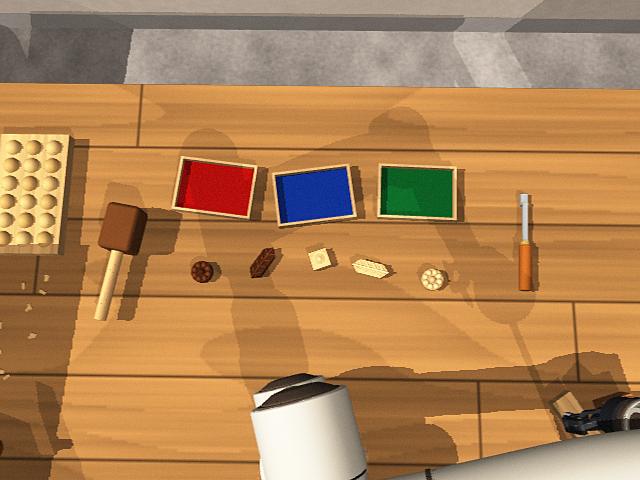

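The top view shows red, blue and green trays at about (215,188), (315,195) and (417,192). The pieces are the dark rosette (202,271), dark leaf (262,263), block (319,259), pale leaf (371,268) and pale rosette (433,279). The mallet is at left and the gouge at right.

```bash
cat > h.py <<'E'
import numpy as np, cv2
def ray(s,uv,z):
    uv=np.atleast_2d(np.asarray(uv,float)); E=s["extrinsics"]
    d=np.c_[(uv[:,0]-s["cx"])/s["fx"],-(uv[:,1]-s["cy"])/s["fy"],-np.ones(len(uv))]@E[:3,:3].T
    t=(z-E[2,3])/d[:,2]; return E[:3,3]+d*t[:,None]
def heights(s):
    v,u=np.mgrid[:480,:640]; Z=s["range_z"]
    p=np.stack([(u-s["cx"])/s["fx"]*Z,-(v-s["cy"])/s["fy"]*Z,-Z],-1)
    return p@s["extrinsics"][:3,:3].T+s["extrinsics"][:3,3]
E
python3 - <<'E'
from h import *
for n in("top","side"):
    s=dict(np.load(n+"0.npz")); W=heights(s); rgb=s["pixels"].astype(int); hsv=cv2.cvtColor(s["pixels"],cv2.COLOR_RGB2HSV)
    v=s["range_z"]>0
    roi=v&(W[...,0]>300)&(W[...,0]<450)&(abs(W[...,1])<290)
    print(n,"bench z med/std",np.median(W[roi][:,2]),np.std(W[roi&(W[...,2]<8)][:,2]))
    m=(roi&(W[...,2]>9)&(W[...,2]<40)).astype(np.uint8)
    for c in cv2.findContours(m,cv2.RETR_EXTERNAL,cv2.CHAIN_APPROX_NONE)[0]:
        if cv2.contourArea(c)<60: continue
        mm=np.zeros_like(m); cv2.drawContours(mm,[c],-1,1,-1); P=W[(mm>0)&(m>0)]
        top=P[P[:,2]>14]
        rc=cv2.minAreaRect(top[:,:2].astype(np.float32))
        col=s["pixels"][(mm>0)].mean(0).astype(int)
        print(" piece px",c[:,0].mean(0).astype(int),"mean",top.mean(0).round(1),"rect",np.round(rc[0],1),np.round(rc[1],1),round(rc[2],1),col)
    for nm,msk in dict(red=(hsv[...,0]<6)|(hsv[...,0]>174),blue=(abs(hsv[...,0].astype(int)-115)<15),green=(abs(hsv[...,0].astype(int)-65)<20)).items():
        k=(msk&(hsv[...,1]>150)&(hsv[...,2]>50)).astype(np.uint8)
        k=cv2.morphologyEx(k,cv2.MORPH_OPEN,np.ones((3,3)))
        c=max(cv2.findContours(k,cv2.RETR_EXTERNAL,cv2.CHAIN_APPROX_NONE)[0],key=cv2.contourArea)
        q=ray(s,c[:,0],7)[:,:2].astype(np.float32); rc=cv2.minAreaRect(q)
        mm=cv2.dilate(cv2.drawContours(np.zeros_like(k),[c],-1,1,-1),np.ones((19,19)))
        wl=W[(mm>0)&v&(W[...,2]>17)&(W[...,2]<32)]; r2=cv2.minAreaRect(wl[:,:2].astype(np.float32))
        print(" ",nm,np.round(rc[0],1),np.round(rc[1],1),round(rc[2],1)," rim",np.round(r2[0],1),np.round(r2[1],1),round(r2[2],1),"z",wl[:,2].mean().round(1))
s=dict(np.load("top0.npz"));cv2.imwrite("pics/crop.png",cv2.resize(s["pixels"][235:300,180:460,::-1],None,fx=2.8,fy=2.8,interpolation=cv2.INTER_CUBIC))
E
```

```text
top bench z med/std 1.0136367273476026 2.846218232413677
 piece px [429 279] mean [ 421.2 -276.4   21.1] rect [ 421.5 -275. ] [48.7 29.1] 0.5 [234 200 130]
 piece px [371 270] mean [ 438.8 -142.2   19.8] rect [ 436.8 -139.5] [79. 25.] 89.1 [244 218 144]
 piece px [258 269] mean [437.4 133.1  19.1] rect [435.3 130.2] [29.2 43.7] 0.4 [77 36 17]
 piece px [202 272] mean [430.1 265.9  20.4] rect [428.5 266.4] [42.6 46.8] 0.1 [86 40 18]
  red [644.1 247.5] [175.8 120.4] 83.2  rim [641.5 244.7] [193.6 138.3] 83.1 z 23.3
  blue [627.5   2.1] [118.8 177.8] 8.1  rim [625.6   0.8] [138.6 192.5] 7.9 z 23.9
  green [ 639.  -252.3] [173.5 118.8] 88.2  rim [ 636.4 -252.4] [192.7 138.7] 88.0 z 24.1
side bench z med/std 0.5330613807732334 1.8254784663410204
 piece px [288 330] mean [428.1 271.9  20.1] rect [428.  269.3] [41.3 43.6] 88.9 [73 38 17]
 piece px [321 301] mean [436.5 141.5  18.4] rect [435.9 137.6] [27.8 43.4] 2.8 [61 33 16]
 piece px [382 251] mean [ 438.5 -133.9   18.2] rect [ 435.9 -134.1] [27.9 81.5] 0.0 [190 147  88]
 piece px [415 232] mean [ 419.3 -270.8   20. ] rect [ 421.2 -269.9] [52.1 38.3] 0.9 [184 144  88]
  red [650.9 242.9] [167.  104.1] 83.2  rim [642.  250.1] [195.  144.3] 83.3 z 22.5
  blue [632.9  -2.7] [ 96.9 150.3] 9.8  rim [625.3   6.1] [140.3 199.2] 7.9 z 22.4
  green [ 626.8 -233.4] [95.6 57.8] 88.9  rim [ 628.  -199.4] [134.  113.4] 7.2 z 22.4
```

View pics/side0.png

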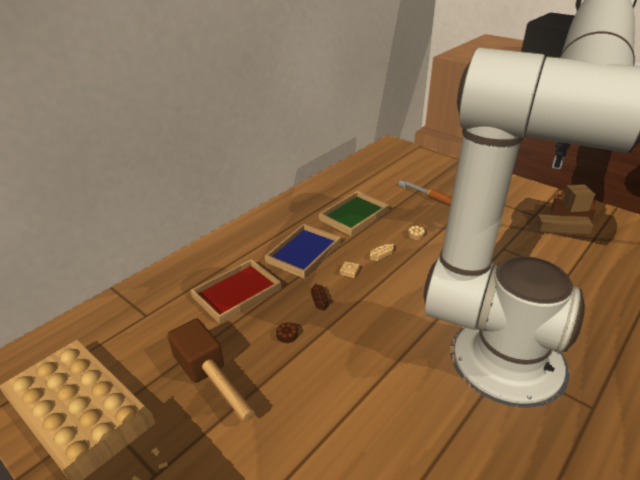

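View pics/crop.png

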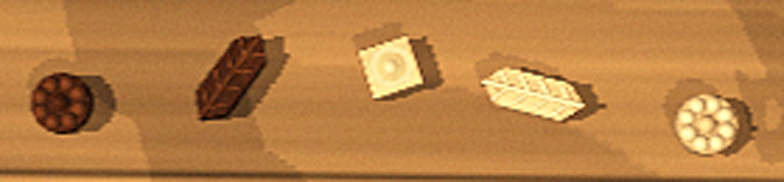

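The side view shows the same layout: trays at (237,290), (303,250) and (354,213), pieces from (288,331) to (416,232). The crop shows all five carved-side up and separate. The ROI clipped at x=450, so I'm segmenting by colour instead.

```bash
cat > meas.py <<'E'
from h import *
def pieces(s,xmax=520,xmin=330,z=11,dy=0):
    W=heights(s); hsv=cv2.cvtColor(s["pixels"],cv2.COLOR_RGB2HSV).astype(int); p=s["pixels"].astype(int)
    roi=(s["range_z"]>0)&(W[...,0]>xmin)&(W[...,0]<xmax)&(abs(W[...,1])<320)&(W[...,2]>5)&(W[...,2]<40)
    m=roi.astype(np.uint8)
    out=[]
    for c in cv2.findContours(m,cv2.RETR_EXTERNAL,cv2.CHAIN_APPROX_NONE)[0]:
        if cv2.contourArea(c)<80: continue
        mm=cv2.drawContours(np.zeros_like(m),[c],-1,1,-1)>0
        P=W[mm&(W[...,2]>13)][:,:2]
        if len(P)<50: continue
        q=ray(s,c[:,0],z)[:,:2].astype(np.float32); rc=cv2.minAreaRect(q)
        e,v=np.linalg.eigh(np.cov(P.T)); a=np.degrees(np.arctan2(v[1,1],v[0,1]))%180
        print("px",c[:,0].mean(0).astype(int),"depthmean",P.mean(0).round(1),"silh rect",np.round(rc[0],1),np.round(rc[1],1),round(rc[2],1),"axis",round(a,1),"ratio",round((e[1]/e[0])**.5,2),p[mm].mean(0).astype(int))
if __name__=="__main__":
    for n in("top","side"): print(n); pieces(dict(np.load(n+"0.npz")))
    # colour outlines, top view, at mid height
    s=dict(np.load("top0.npz")); p=s["pixels"].astype(int)
    for nm,m in dict(dark=(p[...,0]<125)&(p[...,2]<45),pale=(p[...,2]>105)&(p[...,0]>170)).items():
        m=m.astype(np.uint8); m[:235]=0; m[300:]=0; m[:,:180]=0; m[:,460:]=0
        for c in cv2.findContours(m,cv2.RETR_EXTERNAL,cv2.CHAIN_APPROX_NONE)[0]:
            if cv2.contourArea(c)<80: continue
            q=ray(s,c[:,0],12)[:,:2].astype(np.float32); rc=cv2.minAreaRect(q); h=cv2.moments(q); 
            mu=np.array([h["mu20"],h["mu11"],h["mu02"]]); a=np.degrees(.5*np.arctan2(2*mu[1],mu[0]-mu[2]))%180
            print(nm,"cen",round(h["m10"]/h["m00"],1),round(h["m01"]/h["m00"],1),"rect",np.round(rc[0],1),np.round(rc[1],1),round(rc[2],1),"axis",round(a,1))
E
python3 meas.py
python3 - <<'E'
from scipy.spatial.transform import Rotation as R
print(R.from_rotvec([-3.11193284,-.422349397,0]).as_matrix().round(3))
E
```

```text
top
px [431 280] depthmean [ 421.1 -284.8] silh rect [ 420.1 -287.1] [55.3 53.6] 88.8 axis 114.6 ratio 1.02 [227 191 124]
px [202 271] depthmean [432.3 266.6] silh rect [433.  268.1] [51.  53.1] 0.8 axis 65.5 ratio 1.01 [85 40 19]
px [368 267] depthmean [ 445.1 -136.8] silh rect [ 447.4 -136.8] [90.1 41.1] 79.4 axis 83.3 ratio 1.64 [240 212 138]
px [320 259] depthmean [464.9 -14.9] silh rect [465.8 -16.7] [49.4 48.9] 19.4 axis 179.2 ratio 1.84 [241 214 140]
px [262 262] depthmean [456.  122.6] silh rect [456.3 122.7] [38.6 88.2] 53.1 axis 154.3 ratio 1.58 [82 39 18]
side
px [286 332] depthmean [430.2 276.3] silh rect [433.3 273.6] [50.4 62.2] 43.3 axis 146.2 ratio 1.01 [73 38 17]
px [318 296] depthmean [450.5 136.3] silh rect [457.8 128. ] [36.3 99.1] 54.6 axis 132.9 ratio 8.19 [64 34 17]
px [349 268] depthmean [465.2  -5.9] silh rect [468.1  -9.5] [47.9 60.1] 20.1 axis 91.1 ratio 1.08 [186 142  84]
px [381 251] depthmean [ 441.5 -124.6] silh rect [ 446.3 -134.8] [96.1 46.3] 77.5 axis 121.1 ratio 4.78 [187 146  87]
px [415 232] depthmean [ 415.5 -267.7] silh rect [ 423.6 -281.4] [51.2 67.7] 31.5 axis 118.4 ratio 7.86 [181 141  86]
dark cen 434.5 260.8 rect [433.  259.5] [50.9 70.1] 0.8 axis 96.8
dark cen 453.7 121.4 rect [453.8 117.5] [50. 90.] 55.5 axis 150.4
pale cen 421.8 -284.0 rect [ 422.1 -285.8] [48.  48.5] 88.8 axis 20.5
pale cen 446.5 -136.6 rect [ 446.4 -136.9] [88.6 32.5] 76.5 axis 76.8
pale cen 468.2 -13.8 rect [468.3 -13.8] [42.6 43.8] 19.1 axis 121.1
[[ 0.964  0.267 -0.   ]
 [ 0.267 -0.964  0.001]
 [ 0.    -0.001 -1.   ]]
```

Turning first, then over to the pale rosette.

Call:
{"fn": "jog_arm", "kwargs": {"plan": [[1,0,0,0,-0.12],[1,0,0,0,-0.12],[1,0,0,0,-0.12],[1,0,0,0,-0.12],[1,0,0,0,-0.12],[1,0,0,0,-0.12],[1,0,0,0,-0.12],[1,0,0,0,-0.12],[1,0,0,0,-0.12],[1,0,0,0,-0.12]]}}

```text
time: 0.93
tcp_pos: [146.5, -530.0, 230.9]
tool_rot: [-2.324, -2.113, -0.001]
force: [-0.0, -0.2, -0.3]
width: 85.5
grasp_force: 0.0
```

```bash
cat > go.py <<'E'
# go.py x y z psi(deg): turn needed, then shift (cm) in tool axes after that turn
import sys, numpy as np
from plant import status
from scipy.spatial.transform import Rotation as R
s=status.read_state(); x,y,z,psi=map(float,sys.argv[1:5])
M=R.from_rotvec(s["tool_rot"]).as_matrix(); p0=np.degrees(np.arctan2(M[1,0],M[0,0]))
d=np.array([x,y,z])-s["tcp_pos"]; t=-((psi-p0+180)%360-180); a=np.radians(psi)
print("t",round(s["time"],2),"tcp",s["tcp_pos"].round(1),"psi",round(p0,1),"q",s["joint_positions"].round(2),"tilt",M[:,2].round(3),"w",round(s["width"],1),"F",s["force"].round(1),"g",round(s["grasp_force"],1))
print("turn",round(np.radians(t),3),"shift cm",((d[0]*np.cos(a)+d[1]*np.sin(a))/10).round(2),((d[0]*np.sin(a)-d[1]*np.cos(a))/10).round(2),(-d[2]/10).round(2))
E
python3 go.py 421.5 -283 120 84.3
```

```text
t 0.93 tcp [ 146.5 -530.   230.9] psi 84.6 q [-1.3   0.09  0.18  1.66 -0.    0.36] tilt [-0.     0.001 -1.   ] w 85.5 F [-0.  -0.2 -0.3] g 0.0
turn 0.004 shift cm 27.31 24.91 11.09
```

Call:
{"fn": "jog_arm", "kwargs": {"plan": [[1,2.73,2.49,0,0],[1,2.73,2.49,0,0],[1,2.73,2.49,0,0],[1,2.73,2.49,0,0],[1,2.73,2.49,0,0],[1,2.73,2.49,0,0],[1,2.73,2.49,0,0],[1,2.73,2.49,0,0],[1,2.73,2.49,0,0],[1,2.73,2.49,0,0]]}}

```text
time: 1.77
tcp_pos: [422.9, -282.0, 231.1]
tool_rot: [-2.331, -2.106, 0.0]
force: [0.2, -1.6, 0.3]
width: 85.5
grasp_force: 0.0
```

Call:
{"fn": "jog_arm", "kwargs": {"plan": [[1,0,0,2.5,0],[1,0,0,2.5,0],[1,0,0,2.5,0],[1,0,0,2.5,0],[1,0,0,2.5,0],[1,0,0,1.5,0],[1,0,0,0.5,0],[1,0,0,0,0]]}}

```text
time: 2.43
tcp_pos: [421.1, -283.1, 84.9]
tool_rot: [-2.329, -2.105, 0.001]
force: [0.1, -0.6, -0.4]
width: 85.4
grasp_force: 0.0
```

```bash
python3 go.py 421.5 -283 3 84.3
python3 - <<'E'
from h import *; from plant import optics
s=optics.snapshot("top"); cv2.imwrite("pics/a1.png",cv2.resize(s["pixels"][220:340,360:520,::-1],None,fx=4,fy=4))
t=optics.snapshot("side"); cv2.imwrite("pics/a2.png",cv2.resize(t["pixels"][170:290,340:500,::-1],None,fx=4,fy=4))
cv2.imwrite("pics/a.png",np.hstack([cv2.resize(cv2.imread(f"pics/a{i}.png"),(400,300)) for i in(1,2)]))
E
```

```text
t 2.43 tcp [ 421.1 -283.1   84.9] psi 84.2 q [-0.59 -0.02 -0.21  1.38 -0.    1.08] tilt [-0.002  0.002 -1.   ] w 85.4 F [ 0.1 -0.6 -0.4] g 0.0
turn -0.002 shift cm 0.01 0.04 8.19
```

View pics/a.png

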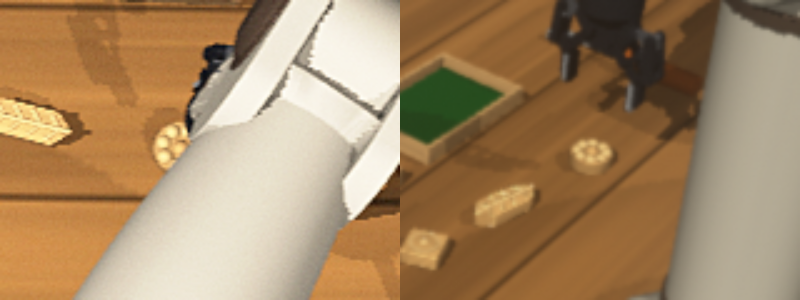

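The side crop shows the gripper straddling the pale rosette (592,155 in the composite). Going down to close.

Call:
{"fn": "jog_arm", "kwargs": {"plan": [[1,0,0,2,0],[1,0,0,2,0],[1,0,0,2,0],[1,0,0,1.2,0],[1,0,0,0.7,0],[1,0,0,0.3,0],[1,0,0,0,0]]}}

```text
time: 3.12
tcp_pos: [422.1, -283.8, 4.7]
tool_rot: [2.331, 2.106, 0.0]
force: [-0.9, 0.1, -0.1]
width: 85.3
grasp_force: 0.0
```

Call:
{"fn": "jog_arm", "kwargs": {"plan": [[-1,0,0,0,0],[-1,0,0,0,0],[-1,0,0,0,0],[-1,0,0,0,0],[-1,0,0,0,0],[-1,0,0,0,0],[-1,0,0,0,0],[-1,0,0,0,0]]}}

```text
time: 3.78
tcp_pos: [422.5, -284.0, 5.8]
tool_rot: [2.329, 2.105, 0.001]
force: [-1.1, 0.5, 8.4]
width: 49.4
grasp_force: 61.2
```

Call:
{"fn": "jog_arm", "kwargs": {"plan": [[-1,0,0,-0.5,0],[-1,0,0,-1,0],[-1,0,0,-2,0],[-1,0,0,-2,0],[-1,0,0,-2,0],[-1,0,0,-1.5,0],[-1,0,0,-0.5,0],[-1,0,0,0,0]]}}

```text
time: 4.45
tcp_pos: [422.6, -284.1, 101.2]
tool_rot: [2.329, 2.105, 0.001]
force: [-0.7, -0.1, -0.7]
width: 48.6
grasp_force: 62.0
```

```bash
python3 go.py 635 -290 95 84.3
python3 - <<'E'
from h import *; from plant import optics
t=optics.snapshot("side"); cv2.imwrite("pics/b.png",cv2.resize(t["pixels"][150:270,340:500,::-1],None,fx=4,fy=4))
E
```

```text
t 4.45 tcp [ 422.6 -284.1  101.2] psi 84.2 q [-0.59 -0.02 -0.19  1.4  -0.    1.08] tilt [ 0.002 -0.002 -1.   ] w 48.6 F [-0.7 -0.1 -0.7] g 62.0
turn -0.002 shift cm 1.52 21.19 0.62
```

View pics/b.png

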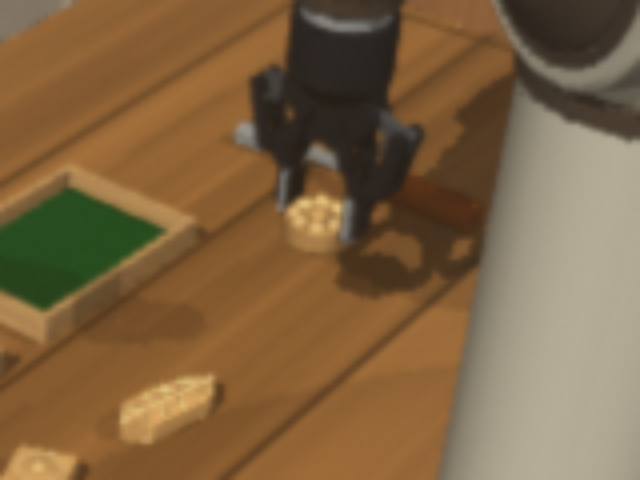

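The rosette is held level between the fingers at (318,220). On to the green tray.

Call:
{"fn": "jog_arm", "kwargs": {"plan": [[-1,0.2,2.6,0,0],[-1,0.2,2.6,0,0],[-1,0.2,2.6,0,0],[-1,0.2,2.6,0,0],[-1,0.2,2.6,0,0],[-1,0.2,2.6,0,0],[-1,0.2,2.6,0,0],[-1,0.1,2.0,0,0],[-1,0,1.0,0,0],[-1,0,0,0,0]]}}

```text
time: 5.33
tcp_pos: [635.4, -289.5, 96.5]
tool_rot: [-2.328, -2.106, 0.001]
force: [-0.4, -0.5, -0.5]
width: 49.5
grasp_force: 62.1
```

Call:
{"fn": "jog_arm", "kwargs": {"plan": [[-1,0,0,2,0],[-1,0,0,2,0],[-1,0,0,2,0],[-1,0,0,1,0],[-1,0,0,0.5,0],[-1,0,0,0.3,0],[-1,0,0,0,0]]}}

```text
time: 5.92
tcp_pos: [634.1, -290.1, 21.4]
tool_rot: [-2.331, -2.106, 0.0]
force: [-0.2, 0.2, -0.2]
width: 48.7
grasp_force: 62.1
```

```bash
python3 go.py 635 -290 13 84.3
```

```text
t 5.92 tcp [ 634.1 -290.1   21.4] psi 84.2 q [-0.43  0.45  0.22  1.33  0.    1.24] tilt [-0.  0. -1.] w 48.7 F [-0.2  0.2 -0.2] g 62.1
turn -0.002 shift cm 0.02 0.09 0.84
```

Call:
{"fn": "jog_arm", "kwargs": {"plan": [[-1,0,0,0.2,0],[-1,0,0,0.2,0],[-1,0,0,0.1,0],[-1,0,0,0.1,0],[-1,0,0,0,0]]}}

```text
time: 6.33
tcp_pos: [634.3, -290.1, 15.3]
tool_rot: [2.331, 2.106, 0.0]
force: [0.5, 0.2, -0.3]
width: 49.3
grasp_force: 62.1
```

Call:
{"fn": "jog_arm", "kwargs": {"plan": [[-1,0,0,0.1,0],[-1,0,0,0.1,0],[-1,0,0,0,0]]}}

```text
time: 6.58
tcp_pos: [634.2, -290.0, 13.1]
tool_rot: [-2.331, -2.106, 0.0]
force: [-0.1, -0.3, 0.4]
width: 49.1
grasp_force: 62.1
```

Call:
{"fn": "jog_arm", "kwargs": {"plan": [[-1,0,0,0.1,0],[-1,0,0,0,0],[-1,0,0,0,0]]}}

```text
time: 6.83
tcp_pos: [634.3, -290.0, 12.9]
tool_rot: [2.331, 2.106, 0.0]
force: [-3.0, 1.0, 5.7]
width: 49.4
grasp_force: 62.7
```

Call:
{"fn": "jog_arm", "kwargs": {"plan": [[-1,0,0,0.05,0],[-1,0,0,0.05,0],[-1,0,0,0,0]]}}

```text
time: 7.08
tcp_pos: [634.3, -290.1, 12.9]
tool_rot: [2.33, 2.106, 0.001]
force: [-5.5, 1.6, 11.4]
width: 49.4
grasp_force: 63.2
```

Contact at TCP z≈13, as expected. Releasing and rising.

Call:
{"fn": "jog_arm", "kwargs": {"plan": [[0.5,0,0,0,0],[0.5,0,0,0,0],[0.5,0,0,0,0],[0.5,0,0,0,0],[0.5,0,0,-0.5,0],[0.5,0,0,-2,0],[0.5,0,0,-2.5,0],[0.5,0,0,-2.5,0],[0.5,0,0,-1.5,0],[0.5,0,0,0,0]]}}

```text
time: 7.92
tcp_pos: [635.8, -290.7, 106.1]
tool_rot: [2.326, 2.103, 0.004]
force: [0.7, -0.0, 0.7]
width: 64.0
grasp_force: 0.0
```

```bash
python3 go.py 433 270 95 84.2
```

```text
t 7.92 tcp [ 635.8 -290.7  106.1] psi 84.2 q [-0.43  0.43  0.35  1.48  0.    1.24] tilt [ 0.006 -0.003 -1.   ] w 64.0 F [ 0.7 -0.   0.7] g 0.0
turn 0.0 shift cm 53.74 -25.85 1.11
```

Call:
{"fn": "jog_arm", "kwargs": {"plan": [[1,1.74,-0.85,0,0],[1,3.4,-1.6,0,0],[1,3.4,-1.6,0,0],[1,3.4,-1.6,0,0],[1,3.4,-1.6,0,0],[1,3.4,-1.6,0,0],[1,3.4,-1.6,0,0],[1,3.4,-1.6,0,0],[1,3.4,-1.6,0,0],[1,3.4,-1.6,0,0]]}}

```text
time: 8.75
tcp_pos: [514.0, 48.5, 100.7]
tool_rot: [-2.331, -2.106, 0.001]
force: [1.5, -0.1, -0.3]
width: 85.6
grasp_force: 0.0
```

Call:
{"fn": "jog_arm", "kwargs": {"plan": [[1,3.4,-1.6,0,0],[1,3.4,-1.6,0,0],[1,3.4,-1.6,0,0],[1,3.4,-1.6,0,0],[1,3.4,-1.6,0,0],[1,2.7,-1.6,0,0],[1,1.7,-1,0,0],[1,0,0,0,0]]}}

```text
time: 9.42
tcp_pos: [429.5, 273.5, 100.6]
tool_rot: [-2.326, -2.11, 0.001]
force: [-0.6, -1.2, 0.2]
width: 85.3
grasp_force: 0.0
```

```bash
python3 go.py 433 270 6 84.2
python3 - <<'E'
from h import *; from plant import optics
t=optics.snapshot("side"); a=cv2.resize(t["pixels"][240:390,200:400,::-1],(400,300))
b=cv2.resize(t["pixels"][180:255,310:410,::-1],(400,300)); cv2.imwrite("pics/c.png",np.hstack([a,b]))
E
```

```text
t 9.42 tcp [429.5 273.5 100.6] psi 84.4 q [ 0.57 -0.02 -0.19  1.41  0.    2.23] tilt [-0.001  0.    -1.   ] w 85.3 F [-0.6 -1.2  0.2] g 0.0
turn 0.004 shift cm -0.31 0.38 9.46
```

View pics/c.png

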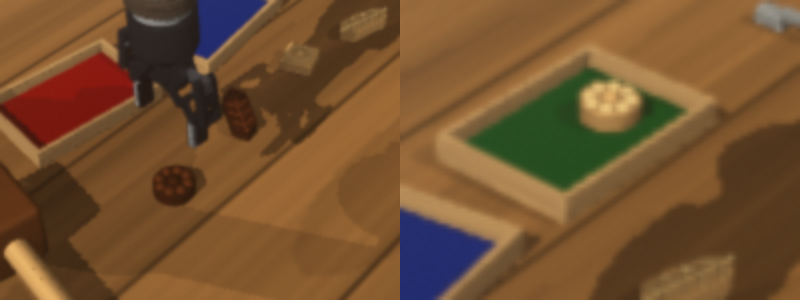

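The right crop shows the pale rosette flat in the green tray. At left the gripper is above the dark rosette (175,185).

Call:
{"fn": "jog_arm", "kwargs": {"plan": [[1,-0.3,0.4,0,0],[1,0,0,2,0],[1,0,0,2,0],[1,0,0,2,0],[1,0,0,2,0],[1,0,0,0.8,0],[1,0,0,0.4,0],[1,0,0,0.1,0],[1,0,0,0,0]]}}

```text
time: 10.22
tcp_pos: [435.6, 267.0, 9.0]
tool_rot: [2.331, 2.105, 0.001]
force: [-0.1, 0.7, -0.2]
width: 85.5
grasp_force: 0.0
```

Call:
{"fn": "jog_arm", "kwargs": {"plan": [[-1,0,0,0,0],[-1,0,0,0,0],[-1,0,0,0,0],[-1,0,0,0,0],[-1,0,0,0,0],[-1,0,0,0,0],[-1,0,0,0,0],[-1,0,0,0,0]]}}

```text
time: 10.88
tcp_pos: [435.5, 267.6, 9.8]
tool_rot: [2.33, 2.106, 0.003]
force: [-1.5, -1.8, 9.5]
width: 48.8
grasp_force: 60.3
```

Call:
{"fn": "jog_arm", "kwargs": {"plan": [[-1,0,0,-0.5,0],[-1,0,0,-1,0],[-1,0,0,-2,0],[-1,0,0,-2,0],[-1,0,0,-2,0],[-1,0,0,-1.5,0],[-1,0,0,-0.5,0],[-1,0,0,0,0]]}}

```text
time: 11.55
tcp_pos: [435.7, 267.8, 105.1]
tool_rot: [2.33, 2.106, 0.004]
force: [-0.2, -0.5, -0.0]
width: 48.9
grasp_force: 61.9
```

```bash
python3 go.py 638 -210 100 84.2
```

```text
t 11.55 tcp [435.7 267.8 105.1] psi 84.2 q [ 0.55 -0.02 -0.18  1.41  0.    2.22] tilt [ 0.002  0.001 -1.   ] w 48.9 F [-0.2 -0.5 -0. ] g 61.9
turn 0.0 shift cm -45.49 24.96 0.51
```

Call:
{"fn": "jog_arm", "kwargs": {"plan": [[-1,-1.5,0.8,0,0],[-1,-3,1.6,0,0],[-1,-3,1.6,0,0],[-1,-3,1.6,0,0],[-1,-3,1.6,0,0],[-1,-3,1.6,0,0],[-1,-3,1.6,0,0],[-1,-3,1.6,0,0],[-1,-3,1.6,0,0],[-1,-3,1.6,0,0]]}}

```text
time: 12.38
tcp_pos: [557.3, -33.2, 102.0]
tool_rot: [-2.33, -2.106, 0.002]
force: [0.3, 1.2, -0.3]
width: 48.7
grasp_force: 61.9
```

Call:
{"fn": "jog_arm", "kwargs": {"plan": [[-1,-3,1.6,0,0],[-1,-3,1.6,0,0],[-1,-3,1.6,0,0],[-1,-3,1.6,0,0],[-1,-2.5,1.8,0,0],[-1,-1.5,1.5,0,0],[-1,-1,0.5,0,0],[-1,0,0,0,0],[-1,0,0,0,0]]}}

```text
time: 13.13
tcp_pos: [641.1, -210.7, 102.1]
tool_rot: [-2.33, -2.105, 0.001]
force: [-0.7, 0.3, -0.2]
width: 48.2
grasp_force: 62.0
```

```bash
python3 go.py 638 -210 20 84.2
```

```text
t 13.13 tcp [ 641.1 -210.7  102.1] psi 84.2 q [-0.32  0.38  0.28  1.47  0.    1.35] tilt [-0.002  0.001 -1.   ] w 48.2 F [-0.7  0.3 -0.2] g 62.0
turn -0.0 shift cm 0.04 -0.32 8.21
```

Call:
{"fn": "jog_arm", "kwargs": {"plan": [[-1,0,-0.3,2,0],[-1,0,0,2,0],[-1,0,0,2,0],[-1,0,0,1,0],[-1,0,0,0.6,0],[-1,0,0,0.4,0],[-1,0,0,0.2,0],[-1,0,0,0.1,0],[-1,0,0,0,0]]}}

```text
time: 13.88
tcp_pos: [639.2, -210.8, 21.1]
tool_rot: [2.33, 2.106, 0.001]
force: [0.4, -0.7, -0.6]
width: 48.4
grasp_force: 62.0
```

Call:
{"fn": "jog_arm", "kwargs": {"plan": [[-1,0,0,0.1,0],[-1,0,0,0.1,0],[-1,0,0,0,0]]}}

```text
time: 14.13
tcp_pos: [638.9, -210.8, 18.4]
tool_rot: [2.331, 2.106, 0.0]
force: [0.4, 0.2, -0.8]
width: 48.7
grasp_force: 62.0
```

Call:
{"fn": "jog_arm", "kwargs": {"plan": [[-1,0,0,0.1,0],[-1,0,0,0.05,0],[-1,0,0,0,0],[-1,0,0,0,0]]}}

```text
time: 14.47
tcp_pos: [638.9, -210.8, 17.0]
tool_rot: [2.331, 2.106, 0.0]
force: [-0.8, 0.1, 1.1]
width: 48.6
grasp_force: 62.3
```

Call:
{"fn": "jog_arm", "kwargs": {"plan": [[-1,0,0,0.05,0],[-1,0,0,0.05,0],[-1,0,0,0,0]]}}

```text
time: 14.72
tcp_pos: [638.9, -210.8, 16.9]
tool_rot: [2.33, 2.106, 0.001]
force: [-3.4, 0.4, 8.4]
width: 48.9
grasp_force: 63.1
```

Down. Release, rise, and head for the pale leaf (446.5,-135) at psi 77.

Call:
{"fn": "jog_arm", "kwargs": {"plan": [[0.5,0,0,0,0],[0.5,0,0,0,0],[0.5,0,0,0,0],[0.5,0,0,0,0],[0.5,0,0,-0.5,0],[0.5,0,0,-2,0],[0.5,0,0,-2.5,0],[0.5,0,0,-2.5,0],[0.5,0,0,-1,0.06],[0.5,0,0,0,0.06]]}}

```text
time: 15.55
tcp_pos: [640.2, -211.2, 105.0]
tool_rot: [2.452, 1.957, 0.005]
force: [0.7, -0.4, -0.1]
width: 63.9
grasp_force: 0.0
```

```bash
python3 go.py 446.5 -135 95 77
```

```text
t 15.55 tcp [ 640.2 -211.2  105. ] psi 77.2 q [-0.32  0.37  0.27  1.46  0.    1.48] tilt [ 0.005 -0.002 -1.   ] w 63.9 F [ 0.7 -0.4 -0.1] g 0.0
turn 0.003 shift cm 3.06 -20.59 1.0
```

Call:
{"fn": "jog_arm", "kwargs": {"plan": [[0.6,0.2,-1.5,0,0],[0.6,0.4,-2.5,0,0],[0.6,0.4,-2.5,0,0],[0.6,0.4,-2.5,0,0],[0.6,0.4,-2.5,0,0],[0.6,0.4,-2.5,0,0],[0.6,0.4,-2.5,0,0],[0.6,0.4,-2.5,0,0],[0.6,0,-1.5,0,0],[0.6,0,0,0,0]]}}

```text
time: 16.38
tcp_pos: [443.4, -135.9, 101.5]
tool_rot: [2.453, 1.963, 0.0]
force: [0.5, 0.6, 0.1]
width: 68.4
grasp_force: 0.0
```

```bash
python3 go.py 446.5 -135 7 77
python3 - <<'E'
from h import *; from plant import optics
t=optics.snapshot("side"); a=cv2.resize(t["pixels"][180:280,300:433,::-1],(600,450)); cv2.imwrite("pics/d.png",a)
E
```

```text
t 16.38 tcp [ 443.4 -135.9  101.5] psi 77.3 q [-0.3  -0.13 -0.29  1.41 -0.    1.49] tilt [ 0. -0. -1.] w 68.4 F [0.5 0.6 0.1] g 0.0
turn 0.006 shift cm 0.15 0.28 9.45
```

View pics/d.png

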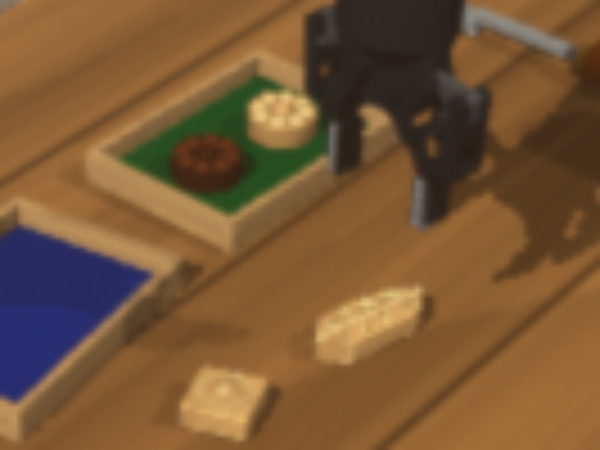

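Both rosettes lie flat and apart in green, (207,163) and (283,117). The gripper is above the pale leaf (370,320).

Call:
{"fn": "jog_arm", "kwargs": {"plan": [[0.6,0.15,0.2,2,0],[0.6,0,0,2,0],[0.6,0,0,2,0],[0.6,0,0,1.7,0],[0.6,0,0,0.9,0],[0.6,0,0,0.5,0],[0.6,0,0,0.2,0],[0.6,0,0,0,0]]}}

```text
time: 17.1
tcp_pos: [448.1, -135.6, 8.1]
tool_rot: [2.453, 1.963, 0.0]
force: [0.5, -1.5, 0.7]
width: 67.9
grasp_force: 0.0
```

Call:
{"fn": "jog_arm", "kwargs": {"plan": [[-1,0,0,0,0],[-1,0,0,0,0],[-1,0,0,0,0],[-1,0,0,0,0],[-1,0,0,0,0],[-1,0,0,0,0],[-1,0,0,0,0],[-1,0,0,0,0]]}}

```text
time: 17.77
tcp_pos: [448.4, -135.7, 9.0]
tool_rot: [2.451, 1.962, 0.002]
force: [-0.7, 0.5, 6.4]
width: 31.9
grasp_force: 60.1
```

Call:
{"fn": "jog_arm", "kwargs": {"plan": [[-1,0,0,-0.5,0],[-1,0,0,-1,0],[-1,0,0,-2,0],[-1,0,0,-2,0],[-1,0,0,-2,0],[-1,0,0,-1.5,0],[-1,0,0,-0.5,0],[-1,0,0,0,0]]}}

```text
time: 18.43
tcp_pos: [448.4, -135.7, 104.5]
tool_rot: [2.451, 1.962, 0.002]
force: [0.3, -0.1, -0.9]
width: 32.0
grasp_force: 59.6
```

Call:
{"fn": "jog_arm", "kwargs": {"plan": [[-1,0,0,0,-0.12],[-1,0,0,0,-0.12],[-1,0,0,0,-0.12],[-1,0,0,0,-0.12],[-1,0,0,0,-0.12],[-1,0,0,0,-0.12],[-1,0,0,0,-0.12],[-1,0,0,0,-0.12]]}}

```text
time: 19.1
tcp_pos: [447.1, -135.3, 101.6]
tool_rot: [-1.26, -2.876, 0.0]
force: [0.6, -0.1, -0.7]
width: 32.1
grasp_force: 59.6
```

Call:
{"fn": "jog_arm", "kwargs": {"plan": [[-1,0,0,0,-0.12],[-1,0,0,0,-0.12],[-1,0,0,0,-0.12],[-1,0,0,0,-0.12],[-1,0,0,0,-0.12],[-1,0,0,0,-0.12],[-1,0,0,0,-0.12],[-1,0,0,0,-0.12],[-1,0,0,0,0]]}}

```text
time: 19.85
tcp_pos: [447.1, -135.3, 101.7]
tool_rot: [0.21, -3.133, -0.001]
force: [0.2, -0.5, -0.5]
width: 32.0
grasp_force: 59.6
```

```bash
python3 go.py 631 -39 100 187.5
```

```text
t 19.85 tcp [ 447.1 -135.3  101.7] psi -172.3 q [-0.29 -0.12 -0.28  1.41 -0.   -0.43] tilt [-0.002  0.    -1.   ] w 32.0 F [ 0.2 -0.5 -0.5] g 59.6
turn 0.003 shift cm -19.49 7.15 0.17
```

Call:
{"fn": "jog_arm", "kwargs": {"plan": [[-1,-1.5,0.5,0,0],[-1,-2.5,0.9,0,0],[-1,-2.5,0.9,0,0],[-1,-2.5,0.9,0,0],[-1,-2.5,0.9,0,0],[-1,-2.5,0.9,0,0],[-1,-2.5,0.9,0,0],[-1,-2,0.8,0,0],[-1,-1,0.5,0,0],[-1,0,0,0,0]]}}

```text
time: 20.68
tcp_pos: [632.8, -37.8, 101.0]
tool_rot: [0.197, -3.134, -0.001]
force: [0.6, -0.0, -0.8]
width: 32.0
grasp_force: 59.6
```

Call:
{"fn": "jog_arm", "kwargs": {"plan": [[-1,0,0,2,0],[-1,0,0,2,0],[-1,0,0,2,0],[-1,0,0,1,0],[-1,0,0,0.6,0],[-1,0,0,0.3,0],[-1,0,0,0.2,0],[-1,0,0,0,0],[-1,0,0,0,0]]}}

```text
time: 21.43
tcp_pos: [632.3, -39.2, 22.8]
tool_rot: [-0.201, 3.134, -0.0]
force: [0.1, -0.4, 1.3]
width: 32.1
grasp_force: 59.6
```

Contact is expected at about z 16.

Call:
{"fn": "jog_arm", "kwargs": {"plan": [[-1,0,0,0.2,0],[-1,0,0,0.2,0],[-1,0,0,0.1,0],[-1,0,0,0,0],[-1,0,0,0,0]]}}

```text
time: 21.85
tcp_pos: [631.8, -39.1, 16.7]
tool_rot: [0.201, -3.135, -0.0]
force: [-1.1, 0.3, -0.9]
width: 32.1
grasp_force: 59.6
```

Call:
{"fn": "jog_arm", "kwargs": {"plan": [[-1,0,0,0.1,0],[-1,0,0,0.05,0],[-1,0,0,0.05,0],[-1,0,0,0,0],[-1,0,0,0,0]]}}

```text
time: 22.27
tcp_pos: [632.0, -39.2, 16.0]
tool_rot: [-0.201, 3.134, -0.0]
force: [-3.0, 0.0, 7.2]
width: 32.0
grasp_force: 60.5
```

Call:
{"fn": "jog_arm", "kwargs": {"plan": [[0.2,0,0,0,0],[0.2,0,0,0,0],[0.2,0,0,0,0],[0.2,0,0,0,0],[0.2,0,0,-0.5,0],[0.2,0,0,-2,0],[0.2,0,0,-2.5,0],[0.2,0,0,-2.5,0],[0.2,0,0,-1,0],[0.2,0,0,0,0]]}}

```text
time: 23.1
tcp_pos: [633.3, -39.2, 103.1]
tool_rot: [-0.201, 3.13, -0.001]
force: [0.5, 0.5, 0.1]
width: 51.3
grasp_force: 0.0
```

Call:
{"fn": "jog_arm", "kwargs": {"plan": [[0.6,0,0,0,0.108],[0.6,0,0,0,0.108],[0.6,0,0,0,0.108],[0.6,0,0,0,0.108],[0.6,0,0,0,0.108],[0.6,0,0,0,0.108],[0.6,0,0,0,0.108],[0.6,0,0,0,0]]}}

```text
time: 23.77
tcp_pos: [631.2, -39.1, 98.0]
tool_rot: [-0.977, -2.984, 0.001]
force: [-0.0, -0.4, 0.5]
width: 68.1
grasp_force: 0.0
```

```bash
python3 go.py 456 125 100 144
```

```text
t 23.77 tcp [631.2 -39.1  98. ] psi 143.8 q [-0.06  0.28  0.14  1.43 -0.    0.57] tilt [-0.002  0.    -1.   ] w 68.1 F [-0.  -0.4  0.5] g 0.0
turn -0.004 shift cm 23.82 2.97 -0.2
```

Call:
{"fn": "jog_arm", "kwargs": {"plan": [[0.6,1.5,0.2,0,0],[0.6,3,0.4,0,0],[0.6,3,0.4,0,0],[0.6,3,0.4,0,0],[0.6,3,0.4,0,0],[0.6,3,0.4,0,0],[0.6,3,0.4,0,0],[0.6,2.8,0.4,0,0],[0.6,1.5,0,0,0],[0.6,0,0,0,0]]}}

```text
time: 24.6
tcp_pos: [454.9, 126.2, 99.3]
tool_rot: [-0.962, -2.99, 0.0]
force: [0.5, -0.2, 0.9]
width: 68.2
grasp_force: 0.0
```

```bash
python3 go.py 456 125 7 144
python3 - <<'E'
from h import *; from plant import optics
t=optics.snapshot("side"); a=cv2.resize(t["pixels"][210:330,240:400,::-1],(640,480)); cv2.imwrite("pics/e.png",a)
E
```

```text
t 24.6 tcp [454.9 126.2  99.3] psi 144.3 q [ 0.27 -0.11 -0.27  1.41  0.    0.89] tilt [-0.001  0.    -1.   ] w 68.2 F [ 0.5 -0.2  0.9] g 0.0
turn 0.006 shift cm -0.16 -0.03 9.23
```

View pics/e.png

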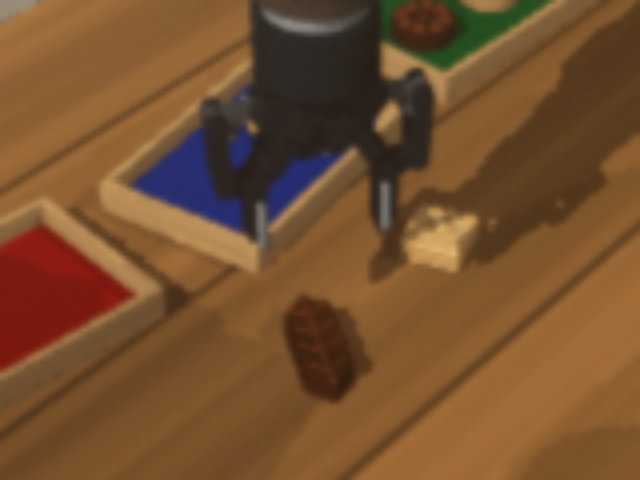

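The gripper sits squarely across the dark leaf (320,348). Descending to grasp.

Call:
{"fn": "jog_arm", "kwargs": {"plan": [[0.6,-0.1,0,2,0],[0.6,0,0,2,0],[0.6,0,0,2,0],[0.6,0,0,1.7,0],[0.6,0,0,0.8,0],[0.6,0,0,0.4,0],[0.6,0,0,0.2,0],[0.6,0,0,0,0]]}}

```text
time: 25.32
tcp_pos: [458.2, 124.1, 9.1]
tool_rot: [0.97, 2.988, 0.0]
force: [-0.8, 0.8, 0.1]
width: 68.4
grasp_force: 0.0
```

Call:
{"fn": "jog_arm", "kwargs": {"plan": [[-1,0,0,0,0],[-1,0,0,0,0],[-1,0,0,0,0],[-1,0,0,0,0],[-1,0,0,0,0],[-1,0,0,0,0],[-1,0,0,0,0],[-1,0,0,0,0]]}}

```text
time: 25.98
tcp_pos: [458.3, 124.6, 10.0]
tool_rot: [0.969, 2.987, 0.002]
force: [-0.6, -0.2, 6.2]
width: 32.2
grasp_force: 60.1
```

Call:
{"fn": "jog_arm", "kwargs": {"plan": [[-1,0,0,-0.5,0],[-1,0,0,-1,0],[-1,0,0,-2,0],[-1,0,0,-2,0],[-1,0,0,-2,0],[-1,0,0,-1.5,0],[-1,0,0,-0.5,0],[-1,0,0,0,0]]}}

```text
time: 26.65
tcp_pos: [458.4, 124.6, 105.5]
tool_rot: [0.969, 2.986, 0.002]
force: [0.1, -0.5, -0.0]
width: 31.7
grasp_force: 59.6
```

Call:
{"fn": "jog_arm", "kwargs": {"plan": [[-1,0,0,0,-0.108],[-1,0,0,0,-0.108],[-1,0,0,0,-0.108],[-1,0,0,0,-0.108],[-1,0,0,0,-0.108],[-1,0,0,0,-0.108],[-1,0,0,0,-0.108],[-1,0,0,0,0]]}}

```text
time: 27.32
tcp_pos: [457.1, 124.2, 102.7]
tool_rot: [0.209, -3.133, 0.001]
force: [-0.8, 0.0, -0.2]
width: 32.1
grasp_force: 59.6
```

```bash
python3 go.py 619.5 44 100 187.5
```

```text
t 27.32 tcp [457.1 124.2 102.7] psi -172.4 q [ 0.27 -0.1  -0.26  1.41 -0.    0.13] tilt [-0.002 -0.    -1.   ] w 32.1 F [-0.8  0.  -0.2] g 59.6
turn 0.002 shift cm -15.05 -10.07 0.27
```

Call:
{"fn": "jog_arm", "kwargs": {"plan": [[-1,-1,-0.7,0,0],[-1,-2,-1.4,0,0],[-1,-2,-1.4,0,0],[-1,-2,-1.3,0,0],[-1,-2,-1.3,0,0],[-1,-2,-1.3,0,0],[-1,-2,-1.3,0,0],[-1,-1.2,-0.8,0,0],[-1,-0.7,-0.5,0,0],[-1,0,0,0,0]]}}

```text
time: 28.15
tcp_pos: [619.3, 43.1, 102.6]
tool_rot: [0.196, -3.134, 0.0]
force: [1.0, -0.4, -0.2]
width: 32.0
grasp_force: 59.6
```

Call:
{"fn": "jog_arm", "kwargs": {"plan": [[-1,0,0,2,0],[-1,0,0,2,0],[-1,0,0,2,0],[-1,0,0,1,0],[-1,0,0,0.6,0],[-1,0,0,0.3,0],[-1,0,0,0.2,0],[-1,0,0,0,0],[-1,0,0,0,0]]}}

```text
time: 28.9
tcp_pos: [618.7, 44.3, 23.8]
tool_rot: [-0.201, 3.134, -0.0]
force: [-0.2, -0.6, -0.3]
width: 31.7
grasp_force: 59.6
```

Contact is expected at about z 17.

Call:
{"fn": "jog_arm", "kwargs": {"plan": [[-1,0,0,0.2,0],[-1,0,0,0.2,0],[-1,0,0,0.1,0],[-1,0,0,0,0],[-1,0,0,0,0]]}}

```text
time: 29.32
tcp_pos: [618.2, 44.2, 17.7]
tool_rot: [0.201, -3.135, 0.0]
force: [0.8, -0.4, -0.6]
width: 31.7
grasp_force: 59.6
```

Call:
{"fn": "jog_arm", "kwargs": {"plan": [[-1,0,0,0.1,0],[-1,0,0,0.05,0],[-1,0,0,0.05,0],[-1,0,0,0,0],[-1,0,0,0,0]]}}

```text
time: 29.73
tcp_pos: [618.4, 44.2, 17.0]
tool_rot: [-0.201, 3.134, 0.0]
force: [-3.4, -0.5, 8.3]
width: 31.7
grasp_force: 60.6
```

Call:
{"fn": "jog_arm", "kwargs": {"plan": [[0.2,0,0,0,0],[0.2,0,0,0,0],[0.2,0,0,0,0],[0.2,0,0,0,0],[0.2,0,0,-0.5,0],[0.2,0,0,-2,0],[0.2,0,0,-2.5,0],[0.2,0,0,-2.5,0],[0.2,0,0,-1,0],[0.2,0,0,0,0]]}}

```text
time: 30.57
tcp_pos: [619.7, 44.3, 104.0]
tool_rot: [-0.201, 3.13, 0.0]
force: [0.3, -0.2, 1.0]
width: 51.3
grasp_force: 0.0
```

Call:
{"fn": "jog_arm", "kwargs": {"plan": [[1,0,0,0,0.12],[1,0,0,0,0.12],[1,0,0,0,0.12],[1,0,0,0,0.12],[1,0,0,0,0.12],[1,0,0,0,0.12],[1,0,0,0,0.12],[1,0,0,0,0.12],[1,0,0,0,0.12],[1,0,0,0,0.12]]}}

```text
time: 31.4
tcp_pos: [617.6, 44.2, 98.9]
tool_rot: [-1.611, -2.695, 0.002]
force: [0.6, 0.2, -0.1]
width: 85.7
grasp_force: 0.0
```

Call:
{"fn": "jog_arm", "kwargs": {"plan": [[1,0,0,0,0.1],[1,0,0,0,0.06],[1,0,0,0,0]]}}

```text
time: 31.65
tcp_pos: [617.6, 44.2, 99.0]
tool_rot: [-1.817, -2.561, 0.002]
force: [-0.1, 0.5, 0.0]
width: 85.5
grasp_force: 0.0
```

```bash
python3 go.py 467 -12 100 109.5
```

```text
t 31.65 tcp [617.6  44.2  99. ] psi 109.3 q [0.07 0.24 0.1  1.43 0.   1.31] tilt [-0.002 -0.    -1.   ] w 85.5 F [-0.1  0.5  0. ] g 0.0
turn -0.004 shift cm -0.27 -16.07 -0.1
```

Call:
{"fn": "jog_arm", "kwargs": {"plan": [[1,0,-1,0,0],[1,0,-2.1,0,0],[1,-0.1,-2.1,0,0],[1,-0.1,-2.1,0,0],[1,-0.1,-2.1,0,0],[1,0,-2.1,0,0],[1,0,-2.1,0,0],[1,0,-1.5,0,0],[1,0,-0.9,0,0],[1,0,0,0,0]]}}

```text
time: 32.48
tcp_pos: [467.1, -12.2, 100.4]
tool_rot: [-1.813, -2.565, 0.001]
force: [0.4, 0.1, 1.2]
width: 85.3
grasp_force: 0.0
```

```bash
python3 go.py 467 -12 7 109.5
python3 - <<'E'
from h import *; from plant import optics
t=optics.snapshot("side"); a=cv2.resize(t["pixels"][190:310,260:420,::-1],(640,480)); cv2.imwrite("pics/f.png",a)
E
```

```text
t 32.48 tcp [467.1 -12.2 100.4] psi 109.5 q [-0.03 -0.12 -0.28  1.41 -0.    1.2 ] tilt [-0.001 -0.    -1.   ] w 85.3 F [0.4 0.1 1.2] g 0.0
turn -0.0 shift cm 0.02 -0.0 9.34
```

View pics/f.png

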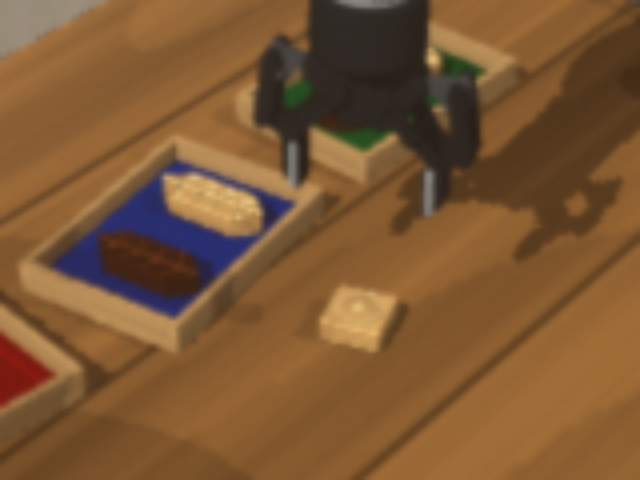

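Both leaves lie flat in the blue tray, (213,203) and (150,265). The gripper is centred over the block (360,317).

Call:
{"fn": "jog_arm", "kwargs": {"plan": [[1,0,0,2,0],[1,0,0,2,0],[1,0,0,2,0],[1,0,0,1.8,0],[1,0,0,0.8,0],[1,0,0,0.4,0],[1,0,0,0.2,0],[1,0,0,0,0]]}}

```text
time: 33.2
tcp_pos: [468.8, -11.7, 9.1]
tool_rot: [1.814, 2.564, 0.0]
force: [-0.4, -0.7, -0.1]
width: 85.5
grasp_force: 0.0
```

Call:
{"fn": "jog_arm", "kwargs": {"plan": [[-1,0,0,0,0],[-1,0,0,0,0],[-1,0,0,0,0],[-1,0,0,0,0],[-1,0,0,0,0],[-1,0,0,0,0],[-1,0,0,0,0],[-1,0,0,0,0],[-1,0,0,0,0]]}}

```text
time: 33.95
tcp_pos: [469.0, -11.8, 9.9]
tool_rot: [1.814, 2.563, 0.002]
force: [-0.9, -1.1, 5.6]
width: 41.9
grasp_force: 61.1
```

Call:
{"fn": "jog_arm", "kwargs": {"plan": [[-1,0,0,-0.5,0],[-1,0,0,-1,0],[-1,0,0,-2,0],[-1,0,0,-2,0],[-1,0,0,-2,0.1],[-1,0,0,-1.5,0.1],[-1,0,0,-0.5,0.1],[-1,0,0,0,0.1],[-1,0,0,0,0.06],[-1,0,0,0,0]]}}

```text
time: 34.78
tcp_pos: [468.5, -11.8, 104.8]
tool_rot: [2.354, 2.079, 0.001]
force: [0.9, -0.0, -0.2]
width: 41.7
grasp_force: 60.8
```

```bash
python3 go.py 640 247 100 83.1
```

```text
t 34.78 tcp [468.5 -11.8 104.8] psi 82.9 q [-0.03 -0.12 -0.27  1.42 -0.    1.67] tilt [ 0.001 -0.    -1.   ] w 41.7 F [ 0.9 -0.  -0.2] g 60.8
turn -0.003 shift cm 27.76 13.92 0.48
```

Call:
{"fn": "jog_arm", "kwargs": {"plan": [[-1,1.5,0.7,0,0],[-1,3,1.5,0,0],[-1,3,1.5,0,0],[-1,3,1.5,0,0],[-1,3,1.5,0,0],[-1,3,1.5,0,0],[-1,3,1.5,0,0],[-1,3,1.5,0,0],[-1,2.8,1.5,0,0],[-1,1.5,1,0,0]]}}

```text
time: 35.62
tcp_pos: [637.6, 240.6, 103.5]
tool_rot: [-2.347, -2.088, -0.001]
force: [1.1, 0.3, -0.5]
width: 41.7
grasp_force: 60.8
```

Call:
{"fn": "jog_arm", "kwargs": {"plan": [[-1,0,0,0,0],[-1,0,0,2,0],[-1,0,0,2,0],[-1,0,0,2,0],[-1,0,0,1,0],[-1,0,0,0.6,0],[-1,0,0,0.3,0],[-1,0,0,0.2,0],[-1,0,0,0,0],[-1,0,0,0,0]]}}

```text
time: 36.45
tcp_pos: [637.1, 237.8, 23.9]
tool_rot: [2.351, 2.083, 0.002]
force: [0.2, -0.2, 0.5]
width: 42.2
grasp_force: 60.9
```

Call:
{"fn": "jog_arm", "kwargs": {"plan": [[-1,0,0,0.2,0],[-1,0,0,0.2,0],[-1,0,0,0.1,0],[-1,0,0,0,0],[-1,0,0,0,0]]}}

```text
time: 36.87
tcp_pos: [636.6, 237.7, 17.7]
tool_rot: [-2.352, -2.083, 0.0]
force: [-0.3, 0.4, 0.2]
width: 41.8
grasp_force: 60.9
```

Call:
{"fn": "jog_arm", "kwargs": {"plan": [[-1,0,0,0.1,0],[-1,0,0,0.05,0],[-1,0,0,0.05,0],[-1,0,0,0,0],[-1,0,0,0,0]]}}

```text
time: 37.28
tcp_pos: [636.8, 237.8, 17.0]
tool_rot: [2.351, 2.083, 0.001]
force: [-2.1, -1.8, 6.6]
width: 41.5
grasp_force: 61.6
```

Release, rise and pull back clear for a last check.

Call:
{"fn": "jog_arm", "kwargs": {"plan": [[0.4,0,0,0,0],[0.4,0,0,0,0],[0.4,0,0,0,0],[0.4,0,0,0,0],[0.4,0,0,-0.5,0],[0.4,0,0,-2,0],[0.4,0,0,-2.5,0],[0.4,0,0,-2.5,0],[0.4,0,0,-2.5,0],[0.4,0,0,-1,0]]}}

```text
time: 38.12
tcp_pos: [637.7, 238.1, 130.2]
tool_rot: [2.35, 2.082, 0.007]
force: [0.6, 0.6, 0.6]
width: 59.9
grasp_force: 0.0
```

Call:
{"fn": "jog_arm", "kwargs": {"plan": [[0.4,-1,-2,-1,0],[0.4,-2,-3,-1,0],[0.4,-2,-3,-1,0],[0.4,-2,-3,-1,0],[0.4,-2,-3,-1,0],[0.4,-2,-3,0,0],[0.4,-2,-3,0,0],[0.4,-2,-3,0,0],[0.4,-1,-2,0,0],[0.4,0,0,0,0]]}}

```text
time: 38.95
tcp_pos: [366.2, 107.8, 176.1]
tool_rot: [2.352, 2.082, 0.0]
force: [-0.2, -0.2, 0.4]
width: 59.8
grasp_force: 0.0
```

```bash
python3 - <<'E'
from h import *; from plant import optics
a,b=[optics.snapshot(n) for n in("top","side")]
cv2.imwrite("pics/g.png",np.vstack([cv2.resize(a["pixels"][140:300,90:540,::-1],(800,284)),cv2.resize(b["pixels"][180:340,160:480,::-1],(600,300))[:,:600].copy() if 0 else cv2.copyMakeBorder(cv2.resize(b["pixels"][180:340,160:480,::-1],(600,300)),0,0,0,200,cv2.BORDER_CONSTANT)]))
W=heights(a)
for u,v in [(0,0)]: pass
m0=np.load("top0.npz"); d=np.abs(a["pixels"].astype(int)-m0["pixels"]).sum(2)
print("change mallet/gouge px:",(d[195:325,90:150]>120).sum(),(d[190:295,512:540]>120).sum())
E
```

```text
change mallet/gouge px: 0 511
```

View pics/g.png

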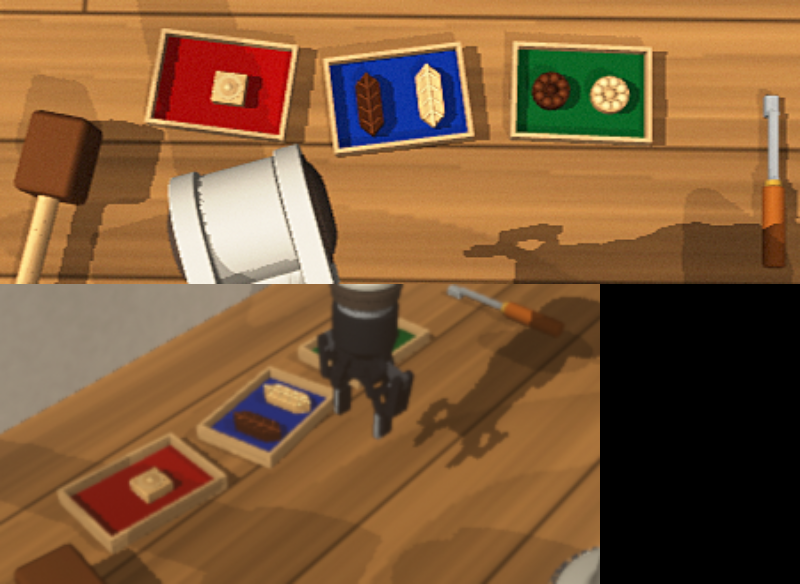

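All five lie flat, carved side up, in the right trays: block (229,88), leaves (370,103) and (430,95), rosettes (551,90) and (610,95). The mallet and gouge are where they were; the pixel change at the gouge is the arm's shadow.

```bash
python3 -c "
from plant import r
print(r.finish_job())"
```

```text
the job is handed in; nothing more can be done
None
```

The job is handed in: the final pictures show both rosettes in the green tray, both leaves in blue and the block in red, all flat and carved side up, with the mallet and gouge untouched, after about 39 s of the 117 s allowed.

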